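Shut down the wide microscope lamp supply

ROBOT

A 6-joint arm with a two-finger parallel gripper is mounted at the origin on the work surface. World frame = base frame: x ahead of the robot, y to its left, z up, the work surface at z = 0. Lengths are in mm, angles in rad, forces in N, time in s.
With the tool pointing down it reaches from about 275 to 750 mm from the base axis. Payload 10.2 kg.
Tool frame: the origin (TCP) lies between the finger pads; the fingertips stand 25 mm ahead of it and the grasp point (between the pads) lies 6 mm ahead of it; z points along the fingers, y is the line along which they close (so a half turn about z gives the same grasp; the last joint's range is limited). The gripper opens to 88 mm and grips with 3 to 60 N. Pads are 18 mm wide; open, the fingers measure 123 mm over their backs; the gripper's body (75 mm by 187 mm) begins 45 mm behind the grasp point.
Start: joints at [1.052, 0.313, 1.498, -0, 1.331, -0.223], TCP at [153.053, 502.201, 263.72] pointing down, gripper open.
Joint ranges: [-2.94, 2.94], [-0.97, 2.17], [0.19, 2.56], [-1.23, 4.37], [0.02, 3.11], [-2.88, 2.88]. Speed limits (rad/s): [2.39, 2.39, 3.01, 3.14, 3.14, 3.14].

INTERFACE

Orientations are given as a unit quaternion [w, x, y, z].
In Python, from cell import sensors, eyes, job gives the robot as it stands.
- The arm moves only by the shell command python3 -m crank 'ROWS'. ROWS is JSON, a list of rows, each a list of 3 entries, a list of its own where there are three numbers: the shift along the tool's x, y, z in units of 40 mm (1.0 is 40 mm), then the turn, a rotation vector about the tool's x, y, z in units of 8 degrees (1.0 is 8 degrees), then the closure, from -1 (fully open) to 1 (shut). In form: [[[x, y, z], [rx, ry, rz], grip], ...]. A call has 1 to 8 rows; each row shifts and turns the commanded pose from where the row before left it, along the tool's axes as they then stand; what a row does not reach is not made up. A row lasts 1/10 s, in which the tool goes at most 50 mm and 8.59 degrees, less where a joint would pass 70% of its speed; a pose out of reach is approached as far as the arm can. A call is refused whole if a number of a shift passes 1 or a number of a turn 1, either way. A call with a gripper value outside its range is refused whole. The fingers move at their own pace and stop on an object; the grip force is fixed at half the most. Time passes only in rows, so rows that do not move let the fingers close. It gives the time, the measured TCP pose, the force, the opening and the grip force at its end, in the units of the state.
- sensors.read_state(): the state, without advancing time (a new reading comes with each control period).
- eyes.camera(name): name is "scene" or "top" or "wrist"; returns the picture (384x512x3 uint8, red, green, blue); there is no depth.
- eyes.get_calibration(name): a dict with "camera_matrix" (3x3 intrinsics, pixels), "dist_coeffs" ([k1, k2, p1, p2, k3] as OpenCV has them; the pictures are not rectified), "origin" and "orientation" of the camera in the world. Camera axes: x right, y down, z forward; pixel columns grow to the right and rows downward; lengths in mm; the calibration is good to about 2 mm. A picture is of the moment at which its call begins: read the wrist's pose just before it. get_calibration takes no time and is no camera call; for the wrist camera it gives the pose at the moment of the call.
- job.hand_in(): hands the job in; it is judged then, once.
Trained networks look in the newest picture that a camera, given by its name, has taken for a name from the list of things; names that differ only in an ending like _2 or _b are one class to them, and where a whole thing is asked for, a point or a joint stands for the part that bears it (a point fixed in the world has none). Each returns a list of dicts, best first, with "p" (0 to 1); they miss things now and then, are a little off and sometimes report something else, mostly with a low value. They report only what shows in the picture. A call takes as long as a camera call.
- eyes.find_in(camera, name): "pixel" ([row, column] in pixels, amid what is visible of it).
- eyes.regions_of(camera, name): "mask" (384x512 bool, what is visible of it) and "pixel" ([row, column] in pixels, amid what is visible of it).
The state is a dict: "clock": time; "qpos": joint angles; "joint_velocities": joint speeds; "joint_torque": joint torques, N m; "position": TCP position; "orientation": TCP orientation; "contact_force": force on the tool from outside, world axes, zero at the start; "torque": the same for the moment, N m; "width": finger opening in mm; "gripper_force": force on a finger pad.
Only numpy, scipy, OpenCV 4.12 (cv2) and the standard library are available. Lean on these libraries where they do the work, as an engineer would, in place of code of your own. Each camera call takes 0.05 s, during which the arm holds its last target. There are 200 camera calls.

TASK

Shut down the wider of the two microscope lamp supplies with light touches of the fingertips: first push its dimmer slider all the way to the dim end (towards the supply's front, the side with the two lamp sockets), then press the raised end of its rocker switch until it has tipped fully over, and withdraw. Touch gently: do not shove, lift or tip the supply, and leave the narrower supply with its slider and switch, the glass dish, the slide box, the bone and the microscope as they are.

Things in the scene. Friction and masses are not known exactly. Their poses are not given: they have to be found in the camera images.
- wide_supply: The supply to shut down: loose white metal box of 0.75 to 1 kg on four rubber feet, 170 (x) x 210 (y) mm, its flat top 60 mm above the table. Origin at the centre of its underside; x points from its front to its rear, y to its left, z up. The front, with two round black-and-brass sockets that stick out 7 mm, faces roughly towards the robot. On top: rocker pivot at x 0, y +47 mm; slider track along x at y -47 mm. Nothing else stands on the top.
- wide_supply_slider (a joint): Dimmer slider of the wide supply, m: 0 = fully dim (knob at the front end of its track, its stop), 0.06 = brightest (rear end). Slides along the supply's x against about 1.5 N of friction and stays where it is left.
- wide_supply_knob (a point): Centre of the top face of that slider's black knob. The knob is 14 mm (along x) x 24 mm (y), and its top is 24 mm above the supply's top. It is at x -30 mm in the supply's frame when dim, +30 mm when brightest.
- wide_supply_rocker (a joint): Rocker switch of the wide supply, rad: 0 = on (as at the start, front end raised), 0.44 = off (front end fully down, its stop). Tips with about 1.5 N at the end and stays where it is left.
- wide_supply_raised_end (a point): On the top face of that rocker, on its centre line, 20 mm in front of the pivot (the raised half at the start); it moves with the rocker and drops about 9 mm from on to off. The rocker is a flat black paddle 54 mm long (along the supply's x) x 26 mm wide x 8 mm thick that pivots about its middle, 9 mm above the supply's top; the point starts about 17 mm above the supply's top. A fingertip that also rests on the half beyond the pivot stops it from tipping.
- narrow_supply: The other supply, to be left alone: the same loose white box with the same slider and rocker but only 150 mm wide (y); 170 mm (x), top 60 mm above the table. Origin at the centre of its underside, axes as for the wide one; rocker at y +34 mm, slider at y -34 mm.
- narrow_supply_knob (a point): Centre of the top face of the narrow supply's slider knob, to be left alone.
- narrow_supply_rocker (a joint): Rocker switch of the narrow supply, rad: 0 = on (as at the start), 0.44 = off; to be left on.
- dish: Closed glass Petri dish, 92 mm across, 17 mm high, loose. Origin at the centre of its underside.
- slide_box: Closed wooden box for microscope slides, 62 (x) x 112 (y) x 37 mm, loose. Origin at the centre of its underside.
- bone: Specimen bone lying along its x, 176 mm long, ends up to 40 mm wide, 30 mm high, loose. Origin under its middle, on the table.
- microscope: White and black microscope, fixed to the bench, base 200 (x) x 140 (y) mm, about 360 mm high with its eyepiece. Origin at the centre of its underside.

How it is judged:
By the outcome, as a careful person would: the job done as asked, in the order asked, and still so for the second after the job is handed in, with the robot touching nothing.
It also fails if it takes over 38 s, if anything falls off the work surface, if the arm or the gripper's body presses on something with over 40 N, if the wrist force passes 120 N, or if a joint passes its speed limit or range.

## Working session

There is one attempt and no reset: what is moved stays moved. The work goes in short steps, Python scripts to look and compute and a shell command to move; the robot and the scene stay as the last step left them, time stands still between calls to the robot, and variables do not carry over. Pictures are saved under pics/ and viewed, at most 13 in all, crops included, and the job is handed in when it is done.

```bash
mkdir -p pics; cat > h.py <<'E'
import numpy as np,cv2
from cell import sensors,eyes,job
from scipy.spatial.transform import Rotation as R
def rot(q): return R.from_quat(np.roll(q,-1)).as_matrix()
def ray(cam,px,cal=None):
    c=cal or eyes.get_calibration(cam)
    p=cv2.undistortPoints(np.array([[[px[1],px[0]]]],float),np.array(c["camera_matrix"]),np.array(c["dist_coeffs"]))[0,0]
    return np.array(c["origin"]),rot(c["orientation"])@np.array([p[0],p[1],1])
def onz(cam,px,z,cal=None):
    o,d=ray(cam,px,cal); return o+d*(z-o[2])/d[2]
E
python3 - <<'E'
from h import *
s=sensors.read_state(); print(s)
for cam in("top","scene"):
    im=eyes.camera(cam); cv2.imwrite(f"pics/{cam}0.png",im[:,:,::-1]); c=eyes.get_calibration(cam); print(cam,c["origin"])
    for n,z in(("wide_supply",60),("wide_supply_knob",84),("wide_supply_raised_end",77),("wide_supply_rocker",70),("narrow_supply",60),("narrow_supply_knob",84)):
        for d in eyes.find_in(cam,n)[:2]: print(cam,n,d["p"],np.round(d["pixel"]),np.round(onz(cam,d["pixel"],z)))
E
```

```text
{'clock': 0.0, 'qpos': array([ 1.05158887e+00,  3.13455653e-01,  1.49842738e+00, -6.61241696e-06,
        1.33097310e+00, -2.23396233e-01]), 'joint_velocities': array([-1.44377229e-04, -2.19346520e-03,  6.95394197e-04,  8.98524759e-04,
       -5.70213996e-05,  8.02638853e-04]), 'joint_torque': array([-6.44645734e-04, -4.02224350e+01, -2.52259505e+01,  6.93235989e-02,
        3.54019459e-02, -1.46685352e-04]), 'position': array([152.95178567, 502.00960882, 263.16180221]), 'orientation': array([-2.26220024e-04,  1.47366129e-01,  9.89081809e-01, -5.89852527e-04]), 'contact_force': array([-0.23172391, -0.66375891,  0.60455841]), 'torque': array([-0.04562975, -0.01988539, -0.03799942]), 'gripper_force': 0.0, 'width': 87.76714502462623}
top [ 354.26428355   55.24754437 1547.0650136 ]
top wide_supply 0.73 [209. 211.] [549. 180.  60.]
top wide_supply_knob 0.39 [209. 224.] [545. 141.  84.]
top wide_supply_raised_end 0.57 [202. 192.] [566. 235.  77.]
top wide_supply_rocker 0.49 [201. 195.] [570. 228.  70.]
top narrow_supply 0.8 [223. 333.] [ 508. -184.   60.]
scene [1091.0758822  -608.91422049  634.30779777]
scene wide_supply 0.84 [185. 264.] [585. 144.  60.]
scene wide_supply_knob 0.43 [180. 250.] [555. 113.  84.]
scene wide_supply_raised_end 0.56 [181. 251.] [552. 121.  77.]
scene wide_supply_raised_end 0.43 [168. 273.] [565. 227.  77.]
scene wide_supply_rocker 0.47 [169. 274.] [565. 233.  70.]
scene narrow_supply 0.83 [241. 169.] [ 529. -199.   60.]
scene narrow_supply 0.62 [225. 307.] [786.  44.  60.]
scene narrow_supply_knob 0.63 [236. 156.] [ 512. -221.   84.]
```

View pics/top0.png

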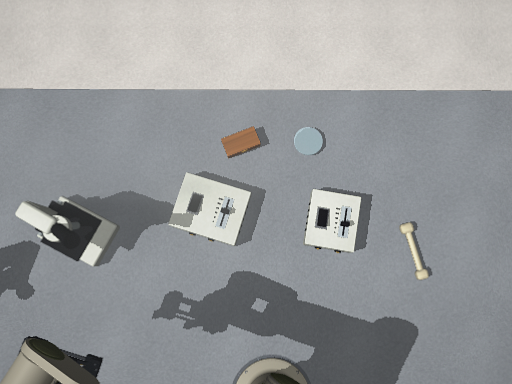

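View pics/scene0.png

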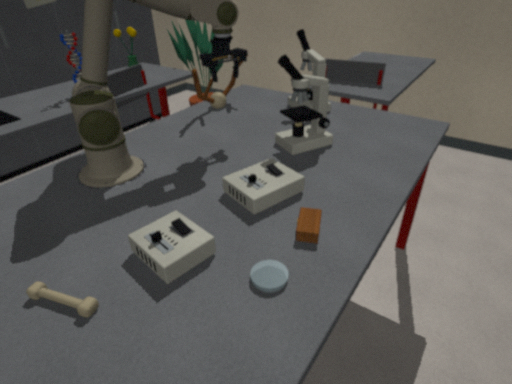

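The wide supply is the left box in the top view (corners near (col,row) 188,173 / 250,188 / 236,244 / 170,226). Its rocker is near (195,202) and its knob near (225,210), mid-track.

```bash
cat >> h.py <<'E'
from scipy.optimize import least_squares
E
python3 - <<'E'
from h import *
im=eyes.camera("top"); m=eyes.regions_of("top","wide_supply")
print([(d["p"],d["pixel"],d["mask"].sum()) for d in m])
mk=m[0]["mask"].astype(np.uint8)
ct=max(cv2.findContours(mk,0,2)[0],key=cv2.contourArea)
P=np.array([onz("top",(p[0][1],p[0][0]),60)[:2] for p in ct],np.float32)
r=cv2.minAreaRect(P); print(r, cv2.boxPoints(r))
s=sensors.read_state(); c=eyes.get_calibration("wrist"); T=rot(s["orientation"])
print("tool axes\n",T.round(3)); print("cam in tool",(T.T@(np.array(c["origin"])-s["position"])).round(1), (T.T@rot(c["orientation"])).round(3)); print(c["camera_matrix"])
crop=cv2.resize(im[150:265,150:270],None,fx=5,fy=5,interpolation=cv2.INTER_CUBIC); cv2.imwrite("pics/crop.png",crop[:,:,::-1])
E
```

```text
[(0.64, [207.1, 209.4], np.int64(4045))]
((549.6093139648438, 184.34933471679688), (212.6298065185547, 179.01116943359375), 72.95958709716797) [[432.878    108.9311  ]
 [604.0303    56.472572]
 [666.34064  259.76758 ]
 [495.18835  312.2261  ]]
tool axes
 [[-0.957  0.291  0.   ]
 [ 0.291  0.957  0.   ]
 [ 0.     0.    -1.   ]]
cam in tool [  70.4    0.2 -120.2] [[ 0.    -0.961 -0.276]
 [ 1.    -0.     0.001]
 [-0.001 -0.276  0.961]]
[[343.03886681   0.         256.0682202 ]
 [  0.         343.03886681 191.04662911]
 [  0.           0.           1.        ]]
```

View pics/crop.png

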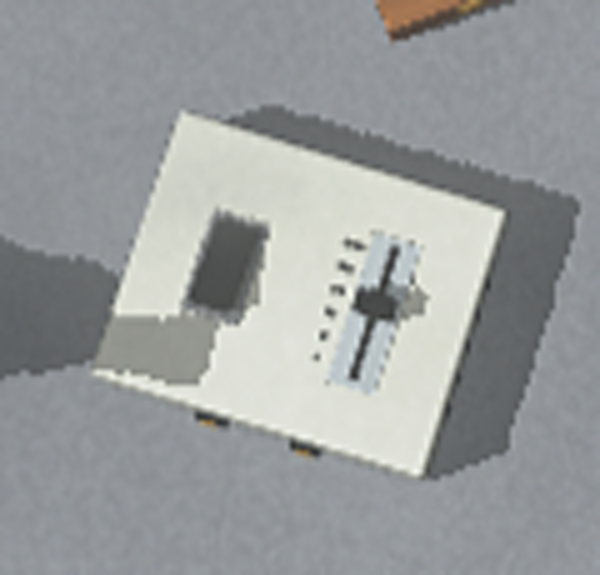

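```bash
python3 -m crank '[[[-0.98,-0.39,0.12],[0,0,0],1],[[-0.98,-0.39,0.12],[0,0,0],1],[[-0.98,-0.39,0.12],[0,0,0],1],[[-0.98,-0.39,0.12],[0,0,0],1],[[-0.98,-0.39,0.12],[0,0,0],1],[[-0.98,-0.39,0.12],[0,0,0],1]]' && python3 -m crank '[[[-0.98,-0.39,0.12],[0,0,0],1],[[-0.98,-0.39,0.12],[0,0,0],1],[[-0.98,-0.39,0.12],[0,0,0],1],[[-0.98,-0.39,0.12],[0,0,0],1],[[-0.98,-0.39,0.12],[0,0,0],1],[[-0.98,-0.39,0.12],[0,0,0],1],[[0,0,0],[0,0,0],1],[[0,0,0],[0,0,0],1]]'
python3 - <<'E'
from h import *
s=sensors.read_state(); print(s["clock"],s["position"],s["contact_force"],s["width"]); print(rot(s["orientation"]).round(3))
im=eyes.camera("wrist"); cv2.imwrite("pics/w1.png",im[:,:,::-1])
for n,z in(("wide_supply",60),("wide_supply_knob",84),("wide_supply_raised_end",77)):
    for d in eyes.find_in("wrist",n)[:2]: print(n,d["p"],np.round(d["pixel"]),np.round(onz("wrist",d["pixel"],z),1))
E
```

```text
clock: 1.4
position: [351.9, 342.9, 234.9]
orientation: [0.0, 0.147, 0.989, 0.0]
contact_force: [0.5, 1.4, -0.1]
width: 42.5
gripper_force: 0.0
clock: 2.2
position: [548.5, 185.6, 205.7]
orientation: [-0.0, 0.148, 0.989, -0.0]
contact_force: [-0.9, 0.5, -0.7]
width: 0.8
gripper_force: 0.0
2.2 [548.48876842 185.64917773 205.70541957] [-0.94667054  0.49300251 -0.662032  ] 0.7776263422620133
[[-0.956  0.293 -0.001]
 [ 0.293  0.956  0.   ]
 [ 0.001 -0.    -1.   ]]
wide_supply 0.81 [158. 259.] [528.9 195.7  60. ]
wide_supply_knob 0.57 [199. 198.] [540.8 144.1  84. ]
wide_supply_raised_end 0.7 [188. 317.] [560.2 231.5  77. ]
```

View pics/w1.png

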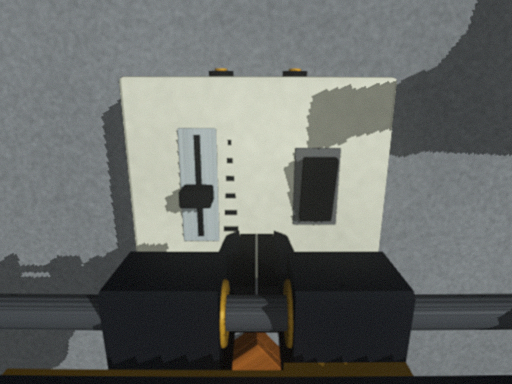

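The image's top is the supply's front. Front top corners are at (col,row) (121,79) and (396,79). The knob is at (197,193), with its slot from (197,136) to (201,236). The rocker spans (320,157) to (316,221).

```bash
python3 - <<'E'
from h import *
s=sensors.read_state();T=rot(s["orientation"]);p=s["position"]
c=np.r_[0,0]
def w(r,c,z): return onz("wrist",(r,c),z)
A,B=w(79,121,60),w(79,396,60)
y=(B-A)/np.linalg.norm(B-A); x=np.array([y[1],-y[0],0]); print("width",np.linalg.norm(B-A),"yaw deg",np.degrees(np.arctan2(x[1],x[0])))
O=(A+B)/2+85*x; print("centre",O)
for n,q in dict(knobtop=w(192,197,84),knobtopfront=w(184,197,84),knobtoprear=w(198,197,84),slot0=w(136,197,60),slot1=w(236,201,60),rockfront=w(157,320,77),rockrear=w(221,316,66)).items():
    d=q-O; print(n,q.round(1),"supply xy",round(d@x,1),round(d@y,1),"tool rel",(T.T@(q-p)).round(1))
print("TCP supply",(p-O)@x,(p-O)@y)
E
```

```text
width 204.28428381654723 yaw deg -16.85377731883628
centre [552.96633349 187.84010671  60.        ]
knobtop [535.4 145.7  84. ] supply xy -4.6 -45.4 tool rel [-1.000e-01 -4.310e+01  1.225e+02]
knobtopfront [529.7 147.7  84. ] supply xy -10.7 -45.1 tool rel [  6.  -42.8 122.5]
knobtoprear [539.8 144.1  84. ] supply xy 0.0 -45.7 tool rel [ -4.7 -43.3 122.5]
slot0 [498.3 154.7  60. ] supply xy -42.7 -47.6 tool rel [ 38.1 -45.3 146.5]
slot1 [578.2 129.8  60. ] supply xy 40.9 -48.2 tool rel [-45.6 -45.9 146.5]
rockfront [538.  239.7  77. ] supply xy -29.4 45.3 tool rel [ 24.7  47.6 129.5]
rockrear [590.7 225.3  66. ] supply xy 25.2 46.8 tool rel [-29.9  49.1 140.5]
TCP supply -4.6956591261054275 -2.366867042342916
```

```bash
python3 -m crank '[[[-0.31,-0.56,0.3],[0,0,0],1],[[-0.31,-0.56,0.6],[0,0,0],1],[[0,0,0.7],[0,0,0],1],[[0,0,0.4],[0,0,0],1],[[0,0,0],[0,0,0],1],[[0,0,0],[0,0,0],1]]'
python3 - <<'E'
from h import *
print(sensors.read_state()["position"]); im=eyes.camera("wrist"); cv2.imwrite("pics/w2.png",im[:,:,::-1])
E
```

```text
clock: 3.0
position: [559.2, 136.5, 127.0]
orientation: [0.0, 0.147, 0.989, 0.0]
contact_force: [-0.6, -0.1, -0.4]
width: 0.4
gripper_force: 0.0
[559.16371022 136.52893746 127.01849754]
```

View pics/w2.png

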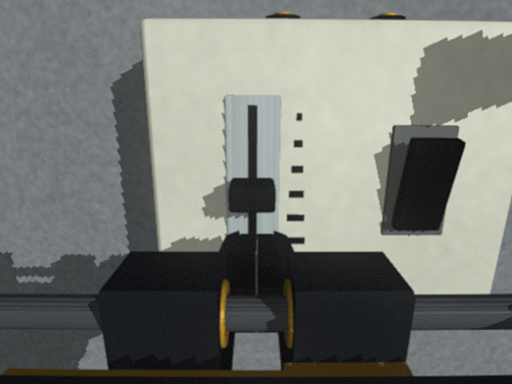

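The knob is at (252,193), directly in front of the closed tips at (256,235). Next I descend and approach.

```bash
python3 - <<'E'
from h import *
s=sensors.read_state();T=rot(s["orientation"])
for r in(181,206): print((T.T@(onz("wrist",(r,252),84)-s["position"])).round(1))
E
python3 -m crank '[[[0,0,0.5],[0,0,0],1],[[0,0,0.28],[0,0,0],1],[[0,0,0],[0,0,0],1]]'; python3 -m crank '[[[0.05,0,0],[0,0,0],1],[[0.05,0,0],[0,0,0],1],[[0,0,0],[0,0,0],1]]'
```

```text
[28.5 -1.7 43.4]
[15.5 -1.7 43.4]
clock: 3.35
position: [558.6, 136.1, 94.2]
orientation: [-0.001, 0.147, 0.989, -0.0]
contact_force: [-0.5, -1.2, 0.5]
width: 0.4
gripper_force: 0.0
clock: 3.65
position: [555.5, 137.2, 95.7]
orientation: [0.001, 0.147, 0.989, 0.0]
contact_force: [-0.3, 0.5, 0.4]
width: 0.4
gripper_force: 0.1
```

```bash
python3 -m crank '[[[0.06,0,0],[0,0,0],1],[[0.06,0,0],[0,0,0],1],[[0.06,0,0],[0,0,0],1]]';  python3 -m crank '[[[0.06,0,0],[0,0,0],1],[[0.06,0,0],[0,0,0],1],[[0.06,0,0],[0,0,0],1],[[0.06,0,0],[0,0,0],1],[[0.06,0,0],[0,0,0],1]]'
python3 - <<'E'
from h import *
s=sensors.read_state();print(s["position"]);im=eyes.camera("wrist"); cv2.imwrite("pics/w3.png",im[:,:,::-1])
E
```

```text
clock: 3.95
position: [548.4, 139.3, 95.2]
orientation: [0.0, 0.147, 0.989, 0.0]
contact_force: [1.9, -0.0, 2.8]
width: 0.7
gripper_force: 0.8
clock: 4.45
position: [536.7, 142.8, 94.9]
orientation: [0.0, 0.147, 0.989, 0.0]
contact_force: [1.4, -0.2, 1.4]
width: 0.4
gripper_force: 0.8
[536.73137997 142.77311585  94.92066906]
```

View pics/w3.png

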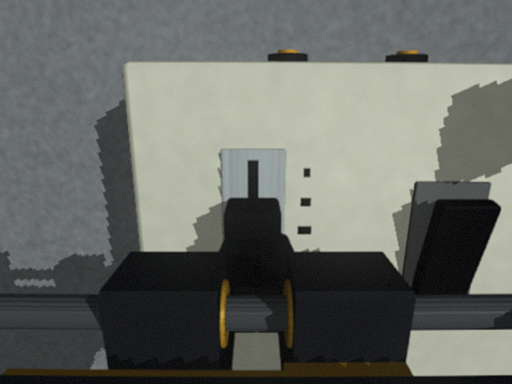

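The tips are pushing the knob along the slot, which still shows from row 160 to 198. The supply's front corner is at (126,64) and it sits square.

```bash
python3 -m crank '[[[0.05,0,0],[0,0,0],1],[[0.05,0,0],[0,0,0],1],[[0.05,0,0],[0,0,0],1],[[0.05,0,0],[0,0,0],1]]' | grep -E "pos|contact"; for i in 1 2; do python3 -m crank '[[[0.02,0,0],[0,0,0],1],[[0,0,0],[0,0,0],1]]'| grep -E "pos|contact"; done
python3 - <<'E'
from h import *
F=[]
for i in range(3): eyes.camera("top"); F.append(sensors.read_state()["contact_force"])
print(np.mean(F,0))
E
```

```text
position: [529.1, 145.1, 94.9]
contact_force: [1.2, 0.1, -0.3]
position: [528.3, 145.3, 94.8]
contact_force: [0.6, -0.4, 0.3]
position: [527.6, 145.5, 94.8]
contact_force: [1.7, 0.5, 1.2]
[ 0.65695288  0.75906939 -0.08065597]
```

```bash
cat > f.py <<'E'
from h import *
F=[];P=[]
for i in range(3): eyes.camera("wrist"); s=sensors.read_state(); F.append(s["contact_force"]);P.append(s["position"])
x=np.array([.956,-.292,0]);print("F along push",(np.array(F)@x).round(2),"Fz",np.mean(F,0)[2].round(2),"travel",round(-(np.mean(P,0)-[559.16,136.53,0])@x,2))
E
python3 -m crank '[[[0.02,0,0],[0,0,0],1],[[0,0,0],[0,0,0],1]]'>/dev/null; python3 f.py;python3 -m crank '[[[0.02,0,0],[0,0,0],1],[[0,0,0],[0,0,0],1]]'>/dev/null; python3 f.py
```

```text
F along push [2.16 0.81 0.35] Fz -0.15 travel 33.51
F along push [0.87 0.56 1.07] Fz -0.37 travel 34.34
```

```bash
python3 -m crank '[[[0.02,0,0],[0,0,0],1],[[0,0,0],[0,0,0],1]]'>/dev/null; python3 f.py;python3 -m crank '[[[0.02,0,0],[0,0,0],1],[[0,0,0],[0,0,0],1]]'>/dev/null; python3 f.py
python3 - <<'E'
from h import *
im=eyes.camera("wrist"); cv2.imwrite("pics/w4.png",im[:,:,::-1])
E
```

```text
F along push [1.25 0.95 1.47] Fz -0.73 travel 35.13
F along push [3.18 3.53 3.66] Fz -1.66 travel 35.63
```

View pics/w4.png

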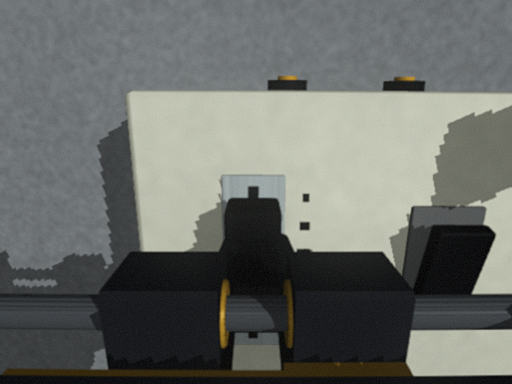

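The push force rose to 3.5 N, so the knob is at its stop. Only a stub of slot remains at (253,190), and the supply has not moved. Now I back off, lift and go over to the rocker.

```bash
python3 -m crank '[[[-0.06,0,0],[0,0,0],1],[[-0.07,0,0],[0,0,0],1],[[0,0,-0.5],[0,0,0],1],[[0,0,-0.7],[0,0,0],1],[[0.11,0.77,0],[0,0,0],1],[[0.11,0.77,0],[0,0,0],1],[[0.11,0.77,0],[0,0,0],1],[[0,0,0],[0,0,0],1]]'
python3 - <<'E'
from h import *
for i in range(3): im=eyes.camera("wrist")
cv2.imwrite("pics/w5.png",im[:,:,::-1])
print(sensors.read_state()["contact_force"],sensors.read_state()["position"])
E
```

```text
clock: 7.7
position: [543.7, 239.9, 142.8]
orientation: [-0.0, 0.146, 0.989, 0.0]
contact_force: [-0.3, -0.5, 0.3]
width: 0.5
gripper_force: 0.0
[0.27460212 0.30413625 0.15624831] [543.75885013 236.63670594 142.70728238]
```

View pics/w5.png

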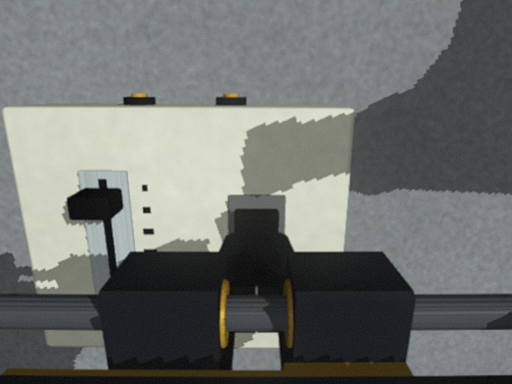

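The rocker's front edge is at (257,210), in line with the tips. The knob is at the front of its track (95,203). I'll check how far the rocker edge is from the tool.

```bash
python3 - <<'E'
from h import *
s=sensors.read_state();T=rot(s["orientation"]);p=s["position"]
f=lambda r,c,z:(T.T@(onz("wrist",(r,c),z)-p)).round(1)
print("rocker front top edge",f(210,236,79),f(210,279,79))
A,B=onz("wrist",(108,4),60),onz("wrist",(108,353),60); y=(B-A)/np.linalg.norm(B-A);x=np.array([y[1],-y[0],0]);O=(A+B)/2+85*x
print(O,np.degrees(np.arctan2(x[1],x[0])),"TCP supply",(p-O)@x,(p-O)@y)
E
```

```text
rocker front top edge [  6.3 -11.   63.7] [ 6.3 13.4 63.7]
[552.46420919 186.81054552  60.        ] -17.05350848413622 TCP supply -22.934848147771 45.08239433432435
```

```bash
sed -i 's/^x=.*/print("Fz",np.array(F)[:,2].round(2),"Fxy",np.mean(F,0)[:2].round(2),"TCP",np.mean(P,0).round(1))/' f.py
python3 -m crank '[[[0,0,0.4],[0,0,0],1],[[0,0,0.4],[0,0,0],1],[[0,0,0.1],[0,0,0],1],[[0,0,0],[0,0,0],1]]'>/dev/null; python3 f.py
for i in 1 2; do python3 -m crank '[[[0,0,0.03],[0,0,0],1],[[0,0,0.03],[0,0,0],1],[[0,0,0.03],[0,0,0],1],[[0,0,0],[0,0,0],1]]' >/dev/null; python3 f.py; done
```

```text
Fz [ 0.98  0.08 -0.41] Fxy [-0.02  0.24] TCP [544.3 236.8 107.6]
Fz [ 0.57 -0.14  0.77] Fxy [-0.72  0.46] TCP [543.9 237.2 103.3]
Fz [-0.12 -0.24  0.15] Fxy [-0.14  0.01] TCP [544.  237.1  99.6]
```

```bash
for i in 1 2; do python3 -m crank '[[[0,0,0.025],[0,0,0],1],[[0,0,0.025],[0,0,0],1],[[0,0,0],[0,0,0],1]]' |grep contact; python3 f.py; done
python3 - <<'E'
from h import *
im=eyes.camera("wrist"); cv2.imwrite("pics/w6.png",im[:,:,::-1])
E
```

```text
contact_force: [-1.5, -0.1, 1.2]
Fz [0.34 1.67 1.59] Fxy [-0.67  0.52] TCP [544.  237.1  97.7]
contact_force: [-1.9, 0.5, 2.9]
Fz [1.64 1.75 2.6 ] Fxy [-2.24  0.9 ] TCP [543.9 237.2  95.7]
```

View pics/w6.png

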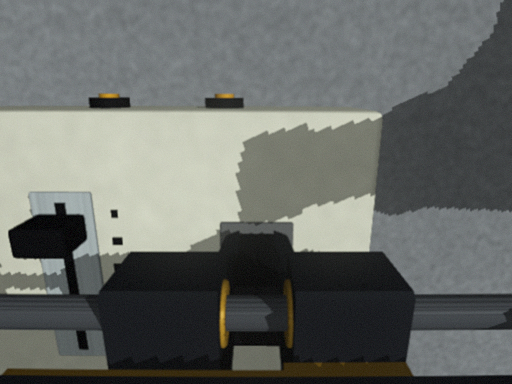

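The fingers have reached the rocker (front edge around (256,235)) and the supply is unmoved. I continue in small steps until it meets its stop.

```bash
for i in 1 2 ; do python3 -m crank '[[[0,0,0.02],[0,0,0],1],[[0,0,0],[0,0,0],1]]' >/dev/null; python3 f.py; done
```

```text
Fz [7.02 7.5  6.8 ] Fxy [-4.81  0.69] TCP [543.9 237.2  95.4]
Fz [11.74 11.54 12.33] Fxy [-7.1  -0.45] TCP [544.  237.2  95.2]
```

```bash
python3 -m crank '[[[0,0,-0.05],[0,0,0],1],[[0,0,-0.3],[0,0,0],1],[[0,0,-0.9],[0,0,0],1],[[0,0,-0.9],[0,0,0],1],[[0.6,-0.5,-0.6],[0,0,0],1],[[0.6,-0.5,-0.5],[0,0,0],1],[[0,-0.3,0],[0,0,0],1],[[0,0,0],[0,0,0],1]]'
python3 - <<'E'
from h import *
for i in range(4): im=eyes.camera("wrist")
cv2.imwrite("pics/w7.png",im[:,:,::-1])
E
```

```text
clock: 11.95
position: [483.1, 200.5, 224.9]
orientation: [0.001, 0.148, 0.989, 0.0]
contact_force: [0.5, 0.3, -0.2]
width: 0.7
gripper_force: 0.0
```

View pics/w7.png

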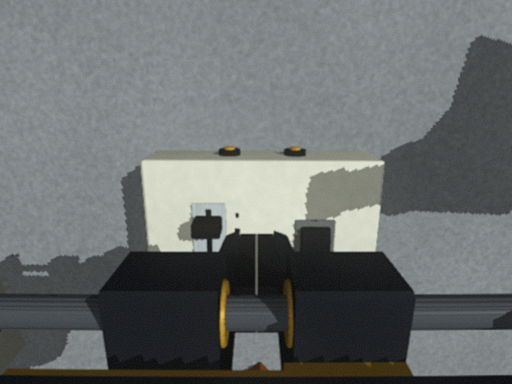

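The knob (207,226) is at the front of its track, but the rocker is half hidden. I'll return to the first viewpoint to compare.

```bash
python3 -m crank '[[[-0.8,-0.2,0.2],[0,0,0],1],[[-0.7,-0.1,0.2],[0,0,0],1],[[0,0,0],[0,0,0],1],[[0,0,0],[0,0,0],1]]' | head -2
python3 - <<'E'
from h import *
im=eyes.camera("wrist")
a=cv2.imread("pics/w1.png")[60:260,100:420]
cv2.imwrite("pics/w8.png",np.hstack([cv2.resize(a,(400,250)),cv2.resize(im[60:260,100:420,::-1],(400,250))]))
E
```

```text
clock: 12.55
position: [536.9, 172.6, 207.1]
```

View pics/w8.png

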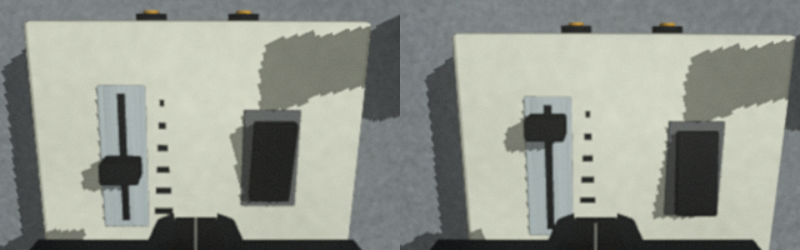

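The right half (now) shows the rocker tipped, with its rear end raised, and the knob at the front stop. The supply has not moved, so I'm handing in.

```bash
python3 -c "
from cell import job
print(job.hand_in())"
```

```text
the job is handed in; nothing more can be done
None
```

The wide supply is shut down and the job is handed in (about 13 s used): I pushed the slider to its dim stop (3.5 N), then pressed the rocker until it tipped fully (12 N down), and withdrew; the last picture showed no visible shift of the supply, and the arm stayed clear of everything else.

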